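Top up the capsule machine and hold the brew paddle half-way

ROBOT

A 6-joint arm with a two-finger parallel gripper is mounted at the origin on the work surface. World frame = base frame: x ahead of the robot, y to its left, z up, the work surface at z = 0. Lengths are in m, angles in rad, forces in N, time in s.
With the tool pointing down it reaches from about 0.275 to 0.875 m from the base axis. Payload 12.5 kg.
Tool frame: the origin (TCP) lies on the centre line of the jaws, within the pads' length; the fingertips stand r.finger_overhang ahead of it and the grasp point (between the pads) lies 3 mm ahead of it (r.finger_overhang is the distance from the TCP to the fingertips, in m); z points along the fingers, y is the line along which they close (so a half turn about z gives the same grasp; the last joint's range is limited). The gripper opens to 85 mm and grips with 20 to 120 N. Pads are 22 mm wide; open, the fingers measure 114 mm over their backs; the gripper's body (76 mm by 85 mm) begins 54 mm behind the grasp point. The pads swing forward as they close: fully open they stand 13 mm farther back than shut.
Start: joints at [-1.187, 0.351, 1.652, -0, 1.139, -0.085], TCP at [0.249, -0.491, 0.253] pointing down, gripper open.
Joint ranges: [-2.75, 2.75], [-0.79, 2.1], [0.01, 2.65], [-1.57, 4.71], [0.07, 3.14], [-2.87, 2.87]. Speed limits (rad/s): [2.22, 2.22, 2.79, 3.14, 3.14, 3.14].

INTERFACE

Orientations are given as a unit quaternion [x, y, z, w].
In Python, from cell import r, optics gives the robot as it stands. The module is installed in compiled form; this text tells all that it offers. Calls block until the motion is done:
- r.move_to(position, orientation): joint-space move of the TCP to a pose.
- r.move_linear(position, rot=None, vel=0.15): straight line of the TCP; rot=None keeps the orientation; vel is the mean speed in m/s.
- r.set_joints(angles): joint-space move.
- r.set_gripper(opening, squeeze=None): opening from 0.0 (shut) to 1.0 (fully open); squeeze is the grip in N (None keeps the last); returns when the fingers have stopped.
- r.sleep(seconds).
- r.inverse_kinematics(position, orientation): joint angles nearest the present ones, or None.
- optics.get_image(name): name is "side" or "top" or "wrist"; returns a dict with "pixels" (480x640x3 uint8, red, green, blue), "depth" (480x640 float32, m along the optical axis (not along the pixel's ray), 0 where there is no reading), "fx", "fy", "cx", "cy" (pixels), "D" ([k1, k2, p1, p2, k3] as OpenCV has them; the pictures are not rectified), "camera_from_world" (4x4, takes a point from world to camera coordinates); the wrist camera has in their place "mount" (4x4, takes a point from camera to tool coordinates, whose origin is the TCP and whose axes are the flange's). Camera axes: x right, y down, z forward; pixel columns grow to the right and rows downward; lengths in m; the calibration is good to about 2 mm. A picture is of the moment at which its call begins: read the wrist's pose just before it.
A pose or a line that the arm cannot do raises r.PlanningError and nothing moves.
- r.hand_in(): hands the job in; it is judged then, once.
Readings, each from a call of its own:
- r.current_t(): time.
- r.current_q(): joint angles.
- r.current_qvel(): joint speeds.
- r.current_effort(): joint torques, N m.
- r.current_tool_pos(): TCP position.
- r.current_ee_rot(): TCP orientation.
- r.current_contact_force(): force on the tool from outside, world axes, zero at the start.
- r.current_torque(): the same for the moment, N m.
- r.current_opening(): opening from 0.0 (shut) to 1.0 (fully open).
- r.current_finger_force(): force on a finger pad.
Only numpy, scipy, OpenCV 4.12 (cv2) and the standard library are available. Lean on these libraries where they do the work, as an engineer would, in place of code of your own. Each camera call takes 0.05 s, during which the arm holds its last target. There are 200 camera calls.

TASK

Two of the coffee machine's four capsule wells are empty: fill each with a spare capsule from the wooden board, fully home, leaving the third spare, the capsules already loaded and the other things on the counter where they are. Then press the blue brew paddle down with the fingertips until its top is level with the top of the red index block beside it (half-way; never near the bottom, which would start a long cup), and keep it there: the program finishes while still holding the paddle at that level.

Things in the scene. Friction and masses are not known exactly. Their poses are not given: they have to be found in the camera images.
- machine: low white and black capsule coffee machine, fixed to the counter, 200 (x) by 360 (y) by 150 mm; origin: centre of its underside, its front with the drip tray faces -x. Its flat white top, 150 mm up, has a row of four round wells along its y axis (60 mm apart) and, past the -y end of the row, a blue brew paddle with a red index block beyond it
- well0 (a point): centre of the floor of well 0 (well0 is at the machine's +y end, well3 nearest the paddle). Each well is 41 mm across, 22 mm deep, with a small chamfer; axes as the machine's. A capsule standing fully home has its origin here and stands 30 mm proud of the machine's top
- well1 (a point): centre of the floor of well 1 (well0 is at the machine's +y end, well3 nearest the paddle). Each well is 41 mm across, 22 mm deep, with a small chamfer; axes as the machine's. A capsule standing fully home has its origin here and stands 30 mm proud of the machine's top
- well2 (a point): centre of the floor of well 2 (well0 is at the machine's +y end, well3 nearest the paddle). Each well is 41 mm across, 22 mm deep, with a small chamfer; axes as the machine's. A capsule standing fully home has its origin here and stands 30 mm proud of the machine's top
- well3 (a point): centre of the floor of well 3 (well0 is at the machine's +y end, well3 nearest the paddle). Each well is 41 mm across, 22 mm deep, with a small chamfer; axes as the machine's. A capsule standing fully home has its origin here and stands 30 mm proud of the machine's top
- paddle (a joint): travel of the spring-loaded brew paddle, m: 0 up at rest, 0.012 half-way, 0.024 fully down. It is pressed straight down and springs back up when let go; it takes about 3 N to start, 6.6 N half-way, 10 N at the bottom
- paddle_top (a point): centre of the top face of the blue brew paddle (56 mm along the machine's x, 44 mm along its y); at rest 180 mm above the counter, 30 mm above the machine's top; it moves with the paddle
- index_top (a point): centre of the top face of the fixed red index block (44 by 10 mm) beside the paddle, 168 mm above the counter: the paddle's top is level with it when pressed exactly half-way (12 mm)
- capsule_a: refillable coffee capsule: upright copper-coloured cylinder 38 mm across and 52 mm high (rounded-in foot), brass band and yellow lid on top, about 45 g; origin: centre of its underside, z up. At the start it stands fully home in one of the wells.
- capsule_b: refillable coffee capsule: upright copper-coloured cylinder 38 mm across and 52 mm high (rounded-in foot), brass band and yellow lid on top, about 45 g; origin: centre of its underside, z up. At the start it stands fully home in one of the wells.
- capsule_c: refillable coffee capsule: upright copper-coloured cylinder 38 mm across and 52 mm high (rounded-in foot), brass band and yellow lid on top, about 45 g; origin: centre of its underside, z up. A spare: at the start it stands on the wooden board.
- capsule_d: refillable coffee capsule: upright copper-coloured cylinder 38 mm across and 52 mm high (rounded-in foot), brass band and yellow lid on top, about 45 g; origin: centre of its underside, z up. A spare: at the start it stands on the wooden board.
- capsule_e: refillable coffee capsule: upright copper-coloured cylinder 38 mm across and 52 mm high (rounded-in foot), brass band and yellow lid on top, about 45 g; origin: centre of its underside, z up. A spare: at the start it stands on the wooden board.
- board: wooden serving board, fixed, 250 (x) by 115 (y) by 10 mm, without a rim; origin: centre of its underside. The three spares stand on it in a row along its x axis, about 78 mm apart
- mug: bystander: white mug, 68 mm across, 68 mm high, on the machine's drip tray under its head; origin: centre of its underside
- jar: bystander: white supplement jar with a black cap, 72 mm across, 90 mm high; origin: centre of its underside
- candle: bystander: green glass jar candle, 84 mm across, 110 mm high; origin: centre of its underside
- plaque: bystander: wooden plaque standing on edge, 30 by 260 by 55 mm high; origin: centre of its underside
Not all that is in view belongs to the job. What is shaped like the capsule_b but purple or turquoise is not meant.

How it is judged:
On the way, in this order (a step that is already met when the one before it is completed fails the run):
1. all four wells hold a capsule fully home, let go, with the paddle still up (((horizontal distance between capsule_a and well0 below 0.006 m and z of capsule_a in the frame of well0 below 0.005 m and angle between capsule_a's own z axis and vertical below 0.15 rad) or (horizontal distance between capsule_b and well0 below 0.006 m and z of capsule_b in the frame of well0 below 0.005 m and angle between capsule_b's own z axis and vertical below 0.15 rad) or (horizontal distance between capsule_c and well0 below 0.006 m and z of capsule_c in the frame of well0 below 0.005 m and angle between capsule_c's own z axis and vertical below 0.15 rad) or (horizontal distance between capsule_d and well0 below 0.006 m and z of capsule_d in the frame of well0 below 0.005 m and angle between capsule_d's own z axis and vertical below 0.15 rad) or (horizontal distance between capsule_e and well0 below 0.006 m and z of capsule_e in the frame of well0 below 0.005 m and angle between capsule_e's own z axis and vertical below 0.15 rad)) and ((horizontal distance between capsule_a and well1 below 0.006 m and z of capsule_a in the frame of well1 below 0.005 m and angle between capsule_a's own z axis and vertical below 0.15 rad) or (horizontal distance between capsule_b and well1 below 0.006 m and z of capsule_b in the frame of well1 below 0.005 m and angle between capsule_b's own z axis and vertical below 0.15 rad) or (horizontal distance between capsule_c and well1 below 0.006 m and z of capsule_c in the frame of well1 below 0.005 m and angle between capsule_c's own z axis and vertical below 0.15 rad) or (horizontal distance between capsule_d and well1 below 0.006 m and z of capsule_d in the frame of well1 below 0.005 m and angle between capsule_d's own z axis and vertical below 0.15 rad) or (horizontal distance between capsule_e and well1 below 0.006 m and z of capsule_e in the frame of well1 below 0.005 m and angle between capsule_e's own z axis and vertical below 0.15 rad)) and ((horizontal distance between capsule_a and well2 below 0.006 m and z of capsule_a in the frame of well2 below 0.005 m and angle between capsule_a's own z axis and vertical below 0.15 rad) or (horizontal distance between capsule_b and well2 below 0.006 m and z of capsule_b in the frame of well2 below 0.005 m and angle between capsule_b's own z axis and vertical below 0.15 rad) or (horizontal distance between capsule_c and well2 below 0.006 m and z of capsule_c in the frame of well2 below 0.005 m and angle between capsule_c's own z axis and vertical below 0.15 rad) or (horizontal distance between capsule_d and well2 below 0.006 m and z of capsule_d in the frame of well2 below 0.005 m and angle between capsule_d's own z axis and vertical below 0.15 rad) or (horizontal distance between capsule_e and well2 below 0.006 m and z of capsule_e in the frame of well2 below 0.005 m and angle between capsule_e's own z axis and vertical below 0.15 rad)) and ((horizontal distance between capsule_a and well3 below 0.006 m and z of capsule_a in the frame of well3 below 0.005 m and angle between capsule_a's own z axis and vertical below 0.15 rad) or (horizontal distance between capsule_b and well3 below 0.006 m and z of capsule_b in the frame of well3 below 0.005 m and angle between capsule_b's own z axis and vertical below 0.15 rad) or (horizontal distance between capsule_c and well3 below 0.006 m and z of capsule_c in the frame of well3 below 0.005 m and angle between capsule_c's own z axis and vertical below 0.15 rad) or (horizontal distance between capsule_d and well3 below 0.006 m and z of capsule_d in the frame of well3 below 0.005 m and angle between capsule_d's own z axis and vertical below 0.15 rad) or (horizontal distance between capsule_e and well3 below 0.006 m and z of capsule_e in the frame of well3 below 0.005 m and angle between capsule_e's own z axis and vertical below 0.15 rad)) and contact force between each of the arm, the fingers and capsule_a below 0.1 N and contact force between each of the arm, the fingers and capsule_b below 0.1 N and contact force between each of the arm, the fingers and capsule_c below 0.1 N and contact force between each of the arm, the fingers and capsule_d below 0.1 N and contact force between each of the arm, the fingers and capsule_e below 0.1 N and value of joint paddle below 0.003 m), for 0.2 s.
2. the fingers hold the paddle half-way down for half a second (value of joint paddle between 0.008 and 0.016 m and contact force between the fingers and paddle_c0 above 1.5 N), for 0.5 s.
At the end, for the whole second after the job is handed in: A capsule stands fully home in each of the four wells (within 6 mm sideways, 5 mm of the floor, upright to 0.15 rad), the third spare is within 30 mm of where it started, nothing but the paddle is held, and the fingers keep the paddle pressed 8 to 16 mm down (half-way is 12 mm) with more than 1.5 N (all of step 2 and ((horizontal distance between capsule_a and well0 below 0.006 m and z of capsule_a in the frame of well0 below 0.005 m and angle between capsule_a's own z axis and vertical below 0.15 rad) or (horizontal distance between capsule_b and well0 below 0.006 m and z of capsule_b in the frame of well0 below 0.005 m and angle between capsule_b's own z axis and vertical below 0.15 rad) or (horizontal distance between capsule_c and well0 below 0.006 m and z of capsule_c in the frame of well0 below 0.005 m and angle between capsule_c's own z axis and vertical below 0.15 rad) or (horizontal distance between capsule_d and well0 below 0.006 m and z of capsule_d in the frame of well0 below 0.005 m and angle between capsule_d's own z axis and vertical below 0.15 rad) or (horizontal distance between capsule_e and well0 below 0.006 m and z of capsule_e in the frame of well0 below 0.005 m and angle between capsule_e's own z axis and vertical below 0.15 rad)) and ((horizontal distance between capsule_a and well1 below 0.006 m and z of capsule_a in the frame of well1 below 0.005 m and angle between capsule_a's own z axis and vertical below 0.15 rad) or (horizontal distance between capsule_b and well1 below 0.006 m and z of capsule_b in the frame of well1 below 0.005 m and angle between capsule_b's own z axis and vertical below 0.15 rad) or (horizontal distance between capsule_c and well1 below 0.006 m and z of capsule_c in the frame of well1 below 0.005 m and angle between capsule_c's own z axis and vertical below 0.15 rad) or (horizontal distance between capsule_d and well1 below 0.006 m and z of capsule_d in the frame of well1 below 0.005 m and angle between capsule_d's own z axis and vertical below 0.15 rad) or (horizontal distance between capsule_e and well1 below 0.006 m and z of capsule_e in the frame of well1 below 0.005 m and angle between capsule_e's own z axis and vertical below 0.15 rad)) and ((horizontal distance between capsule_a and well2 below 0.006 m and z of capsule_a in the frame of well2 below 0.005 m and angle between capsule_a's own z axis and vertical below 0.15 rad) or (horizontal distance between capsule_b and well2 below 0.006 m and z of capsule_b in the frame of well2 below 0.005 m and angle between capsule_b's own z axis and vertical below 0.15 rad) or (horizontal distance between capsule_c and well2 below 0.006 m and z of capsule_c in the frame of well2 below 0.005 m and angle between capsule_c's own z axis and vertical below 0.15 rad) or (horizontal distance between capsule_d and well2 below 0.006 m and z of capsule_d in the frame of well2 below 0.005 m and angle between capsule_d's own z axis and vertical below 0.15 rad) or (horizontal distance between capsule_e and well2 below 0.006 m and z of capsule_e in the frame of well2 below 0.005 m and angle between capsule_e's own z axis and vertical below 0.15 rad)) and ((horizontal distance between capsule_a and well3 below 0.006 m and z of capsule_a in the frame of well3 below 0.005 m and angle between capsule_a's own z axis and vertical below 0.15 rad) or (horizontal distance between capsule_b and well3 below 0.006 m and z of capsule_b in the frame of well3 below 0.005 m and angle between capsule_b's own z axis and vertical below 0.15 rad) or (horizontal distance between capsule_c and well3 below 0.006 m and z of capsule_c in the frame of well3 below 0.005 m and angle between capsule_c's own z axis and vertical below 0.15 rad) or (horizontal distance between capsule_d and well3 below 0.006 m and z of capsule_d in the frame of well3 below 0.005 m and angle between capsule_d's own z axis and vertical below 0.15 rad) or (horizontal distance between capsule_e and well3 below 0.006 m and z of capsule_e in the frame of well3 below 0.005 m and angle between capsule_e's own z axis and vertical below 0.15 rad)) and contact force between each of the arm, the fingers and capsule_a below 0.1 N and contact force between each of the arm, the fingers and capsule_b below 0.1 N and contact force between each of the arm, the fingers and capsule_c below 0.1 N and contact force between each of the arm, the fingers and capsule_d below 0.1 N and contact force between each of the arm, the fingers and capsule_e below 0.1 N and distance of any of capsule_c, capsule_d, capsule_e from where it was at the start of the episode below 0.03 m); the arm keeps its last pose, push and grip.
It fails at once if the paddle is pressed more than 20 mm down (value of joint paddle above 0.02 m).
It fails at once if a capsule that was already loaded is moved by more than 15 mm (distance of any of capsule_a, capsule_b from where it was at the start of the episode above 0.015 m).
It fails at once if a bystander (mug, jar, candle, plaque) is moved by more than 30 mm (distance of any of mug, jar, candle, plaque from where it was at the start of the episode above 0.03 m).
It also fails if it takes over 64 s, if anything falls off the work surface, if the arm or the gripper's body presses on something with over 40 N, if the wrist force passes 120 N, or if a joint passes its speed limit or range.

## Working session

There is one attempt and no reset: what is moved stays moved. The work goes in short steps, each a Python script; the robot and the scene stay as the last script left them, time stands still between calls to the robot, and variables do not carry over. Pictures are saved under pics/ and viewed, at most 10 in all, crops included, and the job is handed in when it is done.

```bash
mkdir -p pics
python3 - <<'E'
from cell import r, optics
import cv2,numpy as np,pickle
d={}
for n in("side","top","wrist"):
    if n=="wrist": d["tp"]=(r.current_tool_pos(),r.current_ee_rot())
    d[n]=optics.get_image(n); cv2.imwrite(f"pics/{n}0.png",d[n]["pixels"][:,:,::-1])
    print(n,d[n]["fx"],d[n]["fy"],d[n]["cx"],d[n]["cy"],d[n]["D"],d[n].get("camera_from_world",d[n].get("mount")))
pickle.dump(d,open("d0.pkl","wb"))
print(d["tp"],r.finger_overhang,r.current_t())
E
```

```text
side 519.7231776183253 519.7231776183253 316.1232817080154 238.74021911218915 [-0.10489114  0.          0.          0.          0.        ] [[-0.74612491 -0.66574001 -0.00937355  0.5034942 ]
 [-0.45163739  0.51641436 -0.72755748  0.28738594]
 [ 0.48920476 -0.53861531 -0.68598269  0.95471463]
 [ 0.          0.          0.          1.        ]]
top 473.53337569531527 473.53337569531527 319.89724825131617 234.92035575533893 [0.02266227 0.         0.         0.         0.        ] [[-0.02282589 -0.99946174  0.02356286  0.0906313 ]
 [-0.99820624  0.02147974 -0.05588309  0.60173534]
 [ 0.05534689 -0.02479617 -0.99815924  1.18947905]
 [ 0.          0.          0.          1.        ]]
wrist 335.7286294279286 335.7286294279286 322.3802741315305 233.81309905735625 [0.00254088 0.         0.         0.         0.        ] [[ 5.85362386e-04 -9.64832761e-01 -2.62863845e-01  6.73334815e-02]
 [ 9.99999559e-01  3.71767296e-04  8.62305202e-04  3.32963335e-04]
 [-7.34256127e-04 -2.62864234e-01  9.64832553e-01 -1.21198372e-01]
 [ 0.00000000e+00  0.00000000e+00  0.00000000e+00  1.00000000e+00]]
(array([ 0.24841646, -0.4903972 ,  0.25281728]), array([ 9.72656698e-01,  2.32247041e-01, -6.57390508e-05, -5.06472848e-04])) 0.022 0.15
```

View pics/top0.png

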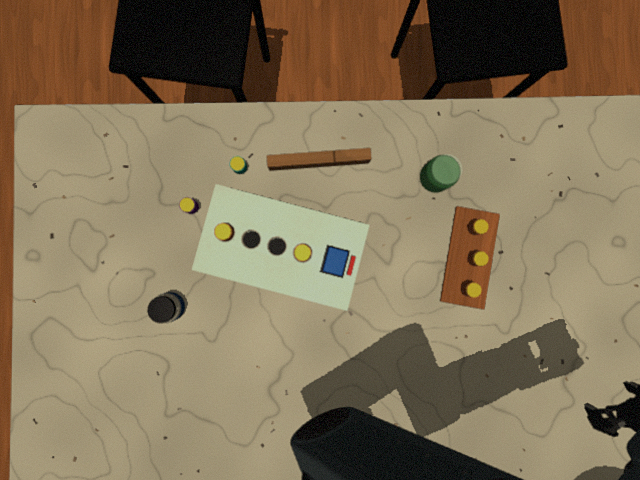

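View pics/side0.png

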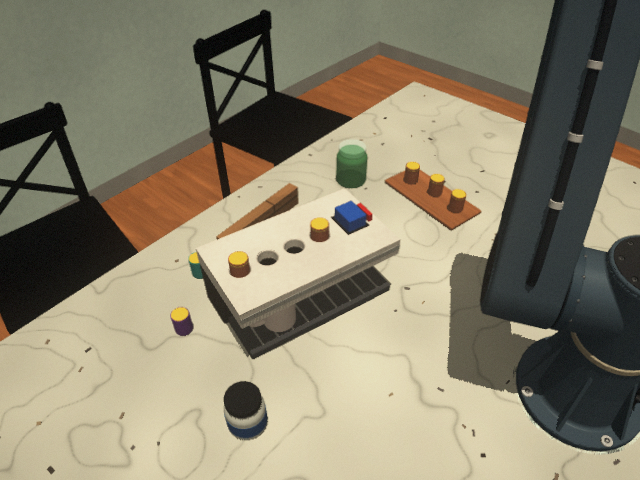

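Candidates in the top view:
- Spares on the board: (481,227), (481,258), (473,289).
- Loaded capsules: (223,232), (303,253).
- Decoys: turquoise (238,164), purple (189,205).
- Empty wells: 1 at (251,239) and 2 at (277,246).
- Blue paddle (336,261), red block (351,265).

I choose two of the board spares.

```bash
cat > h.py <<'E'
import numpy as np,cv2
from scipy.spatial.transform import Rotation as R
def cam(im,tp=None):
    "world_from_camera"
    if "camera_from_world" in im: return np.linalg.inv(im["camera_from_world"])
    T=np.eye(4);T[:3,:3]=R.from_quat(tp[1]).as_matrix();T[:3,3]=tp[0];return T@im["mount"]
def K(im): return np.array([[im["fx"],0,im["cx"]],[0,im["fy"],im["cy"]],[0,0,1.]])
def ray(im,uv,tp=None):
    W=cam(im,tp);p=cv2.undistortPoints(np.array([[uv]],float),K(im),np.array(im["D"]))[0,0]
    return W[:3,3],W[:3,:3]@np.array([p[0],p[1],1.])
def onplane(im,uv,z,tp=None):
    o,d=ray(im,uv,tp);return o+d*(z-o[2])/d[2]
def tri(a,b):
    (o1,d1),(o2,d2)=a,b
    s=np.linalg.lstsq(np.c_[d1,-d2],o2-o1,rcond=None)[0]
    p,q=o1+s[0]*d1,o2+s[1]*d2
    return (p+q)/2,np.linalg.norm(p-q)
RNG=dict(yellow=((20,120,90),(35,255,255)),blue=((105,120,40),(125,255,255)),red=((0,170,120),(6,255,255)))
def blobs(im,c,amin=25):
    h=cv2.cvtColor(im["pixels"],cv2.COLOR_RGB2HSV)
    m=cv2.inRange(h,*RNG[c]) if c!="dark" else cv2.inRange(h,(0,0,0),(180,255,70))
    n,_,s,ce=cv2.connectedComponentsWithStats(m)
    return [(ce[i],s[i,4],s[i,2],s[i,3]) for i in range(1,n) if s[i,4]>=amin]
E
python3 - <<'E'
from h import *; import pickle
np.set_printoptions(precision=4,suppress=True)
d=pickle.load(open("d0.pkl","rb"));t,s=d["top"],d["side"]
for c in("yellow","blue","red"):
    S=blobs(s,c)
    print(c,"side",[(b[0].round(1),b[1]) for b in S])
    for b in blobs(t,c):
        res=[(tri(ray(t,b[0]),ray(s,q[0])),q[0]) for q in S]
        for (p,g),q in res:
            if g<.012 and -.02<p[2]<.25: print(b[0].round(1),b[1],q.round(0),p,round(g,4))
h=lambda im:[(b[0].round(1),b[1],b[2],b[3]) for b in blobs(im,"dark") if b[1]<600]
print("dark top",h(t));print("side",h(s))
for b in h(t): print(b[0],onplane(t,b[0],.15),[ (q[0],tri(ray(t,b[0]),ray(s,q[0]))) for q in h(s) if tri(ray(t,b[0]),ray(s,q[0]))[1]<.01])
E
```

```text
yellow side [(array([412.5, 165.2]), np.int32(78)), (array([437.1, 177.5]), np.int32(87)), (array([458.3, 193.1]), np.int32(98)), (array([319.1, 223. ]), np.int32(158)), (array([237.9, 257.5]), np.int32(197)), (array([193.7, 257.8]), np.int32(85)), (array([179.2, 313.5]), np.int32(177))]
[236.7 163.1] 149 [194. 258.] [0.7863 0.2821 0.0484] 0.004
[186.5 204.3] 164 [179. 313.] [0.6838 0.4041 0.0504] 0.0008
[480.7 226.1] 168 [413. 165.] [ 0.6139 -0.3201  0.0579] 0.0017
[222.5 231.2] 221 [238. 258.] [0.6071 0.294  0.1786] 0.0008
[302.1 252.3] 224 [319. 223.] [0.5571 0.121  0.1783] 0.0005
[480.6 258.2] 171 [437. 177.] [ 0.5346 -0.3167  0.0581] 0.0017
[473.6 289.6] 169 [458. 193.] [ 0.4585 -0.2957  0.0585] 0.0013
blue side [(array([350.2, 211.9]), np.int32(380))]
[335. 261.] 525 [350. 212.] [0.536  0.0487 0.173 ] 0.0015
red side [(array([364.4, 209.4]), np.int32(59))]
[350.7 265.2] 69 [364. 209.] [0.5257 0.0134 0.1631] 0.0016
dark top [(array([429.1, 178.8]), np.int32(346), np.int32(28), np.int32(34)), (array([318.7, 164.7]), np.int32(315), np.int32(101), np.int32(10)), (array([243.2, 168.
[... 2193 characters left out ...]
.  239.1] [0.5901 0.2359 0.15  ] [(array([267.5, 261.2]), (array([0.5904, 0.2373, 0.1362]), np.float64(0.000981814518041599))), (array([264.6, 333.6]), (array([ 0.6001,  0.2626, -0.0845]), np.float64(0.0045395781415193065)))]
[276.7 246. ] [0.5733 0.1785 0.15  ] [(array([294. , 249.6]), (array([0.5734, 0.1792, 0.1362]), np.float64(0.0007901406279932713)))]
[325.2 259.1] [0.5413 0.0699 0.15  ] [(array([339.4, 176.7]), (array([0.5421, 0.0754, 0.2748]), np.float64(0.003550790266690015)))]
[471. 257.] [ 0.5387 -0.2608  0.15  ] []
[340.5 271. ] [0.5137 0.036  0.15  ] []
[464.4 286.4] [ 0.4727 -0.2431  0.15  ] []
[573.5 364.6] [ 0.2935 -0.4801  0.15  ] []
[475.1 403.3] [ 0.214  -0.2558  0.15  ] []
```

```bash
cat >> h.py <<'E'
from cell import r,optics
np.set_printoptions(precision=4,suppress=True)
def quat(ang):
    "tool down, closing axis y at world angle ang (rad), half turn chosen for last joint nearest 0 at P"
    y=np.array([np.cos(ang),np.sin(ang),0]);z=np.array([0,0,-1.]);return R.from_matrix(np.c_[np.cross(y,z),y,z]).as_quat()
def best(P,ang):
    c=[]
    for a in(ang,ang+np.pi):
        q=r.inverse_kinematics(list(P),list(quat(a)))
        if q is not None:c.append((abs(q[5]),a))
    return min(c)[1]
def xax(a): return R.from_quat(quat(a)).as_matrix()[:,0]
def shot(name=None):
    tp=(np.array(r.current_tool_pos()),np.array(r.current_ee_rot()));im=optics.get_image("wrist")
    if name: cv2.imwrite(f"pics/{name}.png",im["pixels"][:,:,::-1])
    return im,tp
E
python3 - <<'E'
from h import *
sp=np.array([[.4585,-.2957],[.5346,-.3167],[.6139,-.3201]])
v=sp[0]-sp[2];ang=np.arctan2(v[1],v[0])+np.pi/2
a=best([*sp[0],.2],ang);print("ang",a)
ims=[]
for i in(0,1):
    p=sp[i]-xax(a)[:2]*.067
    r.move_to([*p,.22],list(quat(a)));r.sleep(.2)
    ims.append(shot(f"w_board{i}"))
for i in range(3):
    near=[]
    for im,tp in ims:
        B=blobs(im,"yellow",150)
        near.append(min(((np.linalg.norm(onplane(im,b[0],.06,tp)[:2]-sp[i]),b[0],b[1]) for b in B),key=lambda t:t[0]))
    print(i,[(n[0].round(4),n[1].round(1),n[2]) for n in near],tri(ray(*ims[0][:1],near[0][1],ims[0][1]),ray(ims[1][0],near[1][1],ims[1][1])),[onplane(im,n[1],.062,tp)[:2] for (im,tp),n in zip(ims,near)])
# machine
e=np.array([.6071,.294])-np.array([.5571,.121]);m=np.arctan2(e[1],e[0])-np.pi/2
am=best([.58,.2,.25],m);print("mach yaw",m,"am",am)
w=[np.array([.5904,.2363]),np.array([.5738,.1787])]
for i in(0,1):
    p=w[i]-xax(am)[:2]*.067
    r.move_to([*p,.32],list(quat(am)));r.sleep(.2)
    im,tp=shot(f"w_mach{i}")
    import pickle;pickle.dump((im,tp),open(f"m{i}.pkl","wb"))
    for c in("yellow","blue","red","dark"):
        print(c,[(b[0].round(1),b[1:],onplane(im,b[0],.15 if c=="dark" else .18,tp)[:2]) for b in blobs(im,c,250) if b[1]<9000])
print(r.current_t(),r.current_q(),r.current_contact_force())
E
```

```text
ang 4.556646380076643
0 [(np.float64(0.0018), array([319.2, 142.6]), np.int32(1519)), (np.float64(0.002), array([310. , 236.3]), np.int32(1226))] (array([ 0.4589, -0.294 ,  0.0632]), np.float64(8.827279746998524e-05)) [array([ 0.4589, -0.2939]), array([ 0.4586, -0.2939])]
1 [(np.float64(0.0023), array([330.4,  32.8]), np.int32(1998)), (np.float64(0.0022), array([319.7, 142. ]), np.int32(1526))] (array([ 0.5348, -0.3145,  0.0628]), np.float64(8.057023475745261e-05)) [array([ 0.5351, -0.3145]), array([ 0.5348, -0.3146])]
2 [(np.float64(0.0785), array([330.4,  32.8]), np.int32(1998)), (np.float64(0.0022), array([307.5,  31.7]), np.int32(2006))] (array([ 0.5222, -0.31  ,  0.249 ]), np.float64(0.07522453474078665)) [array([ 0.5351, -0.3145]), array([ 0.614, -0.318])]
mach yaw -0.28135075556326394 am -0.28135075556326394
yellow [(array([321. ,  50.7]), (np.int32(2206), np.int32(51), np.int32(56)), array([0.6078, 0.2948])), (array([488.3,  45.9]), (np.int32(987), np.int32(34), np.int32(38)), array([0.7209, 0.2651])), (array([321.2, 288.4]), (np.int32(1260), np.int32(42), np.int32(38)), arra
[... 1069 characters left out ...]
43)), array([0.5575, 0.1215]))]
blue [(array([321.3, 298.5]), (np.int32(3704), np.int32(66), np.int32(58)), array([0.5384, 0.0558]))]
red []
dark [(array([475.3,   8.2]), (np.int32(476), np.int32(36), np.int32(19)), array([0.7134, 0.241 ])), (array([321.5,  67.5]), (np.int32(1701), np.int32(46), np.int32(48)), array([0.5899, 0.2339])), (array([502.8, 166.1]), (np.int32(2365), np.int32(53), np.int32(204)), array([0.7171, 0.1174])), (array([321.3, 142. ]), (np.int32(1513), np.int32(44), np.int32(45)), array([0.574 , 0.1793])), (array([321.7, 274.8]), (np.int32(797), np.int32(70), np.int32(53)), array([0.5414, 0.0648]))]
4.75 [0.1221 0.3235 1.5221 0.0001 1.2961 0.4025] [ 1.045   0.4008 -0.3399]
```

View pics/w_mach0.png

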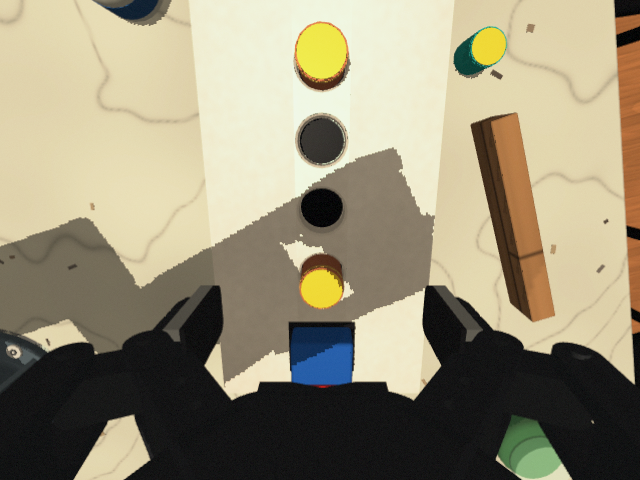

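View pics/w_board0.png

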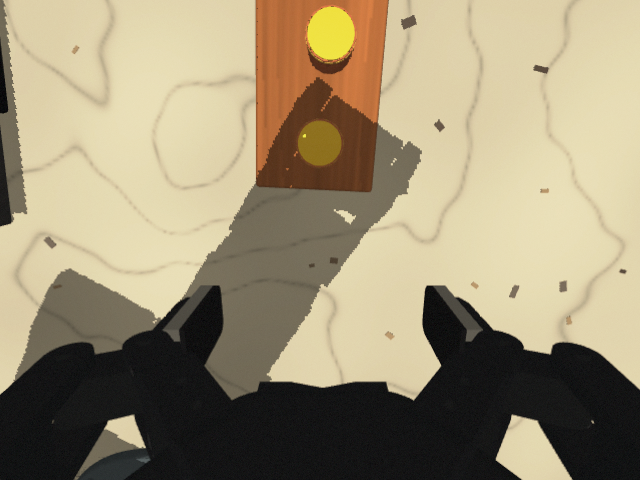

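The picture shows empty wells 1 (321,140) and 2 (321,207), and loaded lids at (321,51) and (321,288). The board crop shows copper capsules with yellow lids at (319,143) and (330,33), so the choice is right. Next I pick the first spare and hover over well 1.

```bash
cat >> h.py <<'E'
SP=np.array([[.4588,-.2939],[.5348,-.3146]]);WELL=np.array([[.5909,.2369],[.5741,.1792]])
AB,AM=4.556646380076643,-0.28135075556326394
def pick(i):
    a=best([*SP[i],.1],AB);q=list(quat(a))
    r.set_gripper(1.0,25)
    r.move_to([*SP[i],.15],q);r.move_linear([*SP[i],.055],vel=.1);r.sleep(.2)
    r.set_gripper(0.0,25);r.sleep(.2)
    print("open",r.current_opening(),"ff",r.current_finger_force(),"F",r.current_contact_force())
    r.move_linear([*SP[i],.20],vel=.15)
def held(name):
    im,tp=shot(name)
    T=np.eye(4);T[:3,:3]=R.from_quat(tp[1]).as_matrix();T[:3,3]=tp[0]
    for b in blobs(im,"yellow",150):
        p=onplane(im,b[0],tp[0][2]+.007,tp);print("lid",b[0],b[1:],"tool",(np.linalg.inv(T)@np.r_[p,1])[:3])
    print("tcp",tp[0])
E
python3 - <<'E'
from h import *;import pickle
M=[pickle.load(open(f"m{i}.pkl","rb")) for i in(0,1)]
for a,b in(((321,140.4),(321.5,67.5)),((321.4,207.2),(321.3,142)),((321.2,288.4),(321.5,220.1)),((321.4,355.4),(321.3,298.5))):
    print("h",tri(ray(M[0][0],a,M[0][1]),ray(M[1][0],b,M[1][1])))
pick(0)
print(r.current_opening())
r.move_to([.5,-.1,.30],list(quat(best([.5,-.1,.30],AM))))
a=best([*WELL[0],.25],AM);print("a",a)
r.move_to([*WELL[0],.28],list(quat(a)));r.sleep(.3)
held("w_hold0");print(r.current_opening(),r.current_t(),r.current_contact_force())
E
```

```text
h (array([0.5908, 0.2369, 0.1339]), np.float64(1.5892462922292868e-05))
h (array([0.5742, 0.1792, 0.1326]), np.float64(0.0004252554099099013))
h (array([0.5577, 0.1219, 0.1818]), np.float64(1.6582645571658134e-05))
h (array([0.5366, 0.0492, 0.166 ]), np.float64(0.00017196526340092997))
open 0.4334156385048066 ff 25.368937700986862 F [0.2718 1.1128 4.6263]
0.4384061595546795
a -0.28135075556326394
lid [368.1278  11.2892] (np.int32(861), np.int32(39), np.int32(27)) tool [ 0.1045  0.0145 -0.007 ]
lid [498.3111 111.9671] (np.int32(1064), np.int32(36), np.int32(39)) tool [ 0.0762  0.0573 -0.007 ]
lid [320.3524 152.0522] (np.int32(2432), np.int32(55), np.int32(57)) tool [ 0.0637  0.0002 -0.007 ]
lid [322.4539 326.3611] (np.int32(5946), np.int32(92), np.int32(82)) tool [-0.0009  0.0009 -0.007 ]
lid [321.1956 379.3407] (np.int32(455), np.int32(41), np.int32(16)) tool [-0.0247  0.0005 -0.007 ]
tcp [0.5911 0.2362 0.2802]
0.43410997110886973 12.4167 [-0.181  -0.4973 -1.542 ]
```

View pics/w_hold0.png

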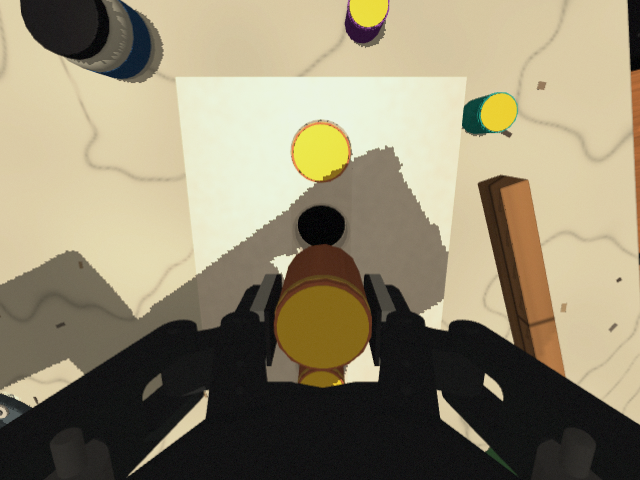

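The held capsule is upright and centred at (322,326), with free well 1 directly ahead and below it. Now a stepwise insertion that watches the force.

```bash
cat >> h.py <<'E'
def F(): return np.mean([np.array(r.current_contact_force()) for _ in range(5)],0)
def insert(P,zend=.173,lim=8):
    "P: wanted actual TCP xy; track out the standing error"
    c=np.array(P,float)
    r.move_linear([*c,.205],vel=.1);r.sleep(.2)
    t=np.array(r.current_tool_pos());c+=P-t[:2]
    off=.205-t[2]
    r.move_linear([*c,.201+off],vel=.05);r.sleep(.2);f0=F();print("tcp",r.current_tool_pos(),"f0",f0)
    for z in np.arange(.198,zend-.0001,-.0025):
        r.move_linear([*c,z+off],vel=.03);r.sleep(.1);f=F()-f0
        print(round(z,4),np.array(r.current_tool_pos()),f)
        if np.linalg.norm(f)>lim: print("STOP");return False
    return True
E
python3 - <<'E'
from h import *
X=xax(AM)[:2];Y=np.array([np.cos(AM),np.sin(AM)])
print(insert(WELL[0]+.0005*X-.0005*Y),r.current_t())
E
```

```text
tcp [0.5904 0.2375 0.2004] f0 [-0.0197  0.3767  0.248 ]
0.198 [0.5904 0.2374 0.1974] [ 0.8596  0.3077 -0.1692]
0.1955 [0.5904 0.2374 0.1949] [-0.0646 -1.7343 -0.9799]
0.193 [0.5904 0.2375 0.1924] [ 0.194   1.5283 -0.2189]
0.1905 [0.5904 0.2374 0.1899] [-0.2388 -1.0735 -0.7851]
0.188 [0.5904 0.2375 0.1874] [ 0.3174 -0.4098 -1.1558]
0.1855 [0.5904 0.2375 0.1849] [-0.2384 -0.5775 -0.0701]
0.183 [0.5903 0.2375 0.1824] [-0.2344  0.3093 -0.7065]
0.1805 [0.5903 0.2375 0.1799] [ 0.4688 -1.0916 -0.4607]
0.178 [0.5903 0.2375 0.1774] [-0.2434 -0.3974 -0.2826]
0.1755 [0.5903 0.2375 0.1749] [ 0.1208  0.1241 -0.349 ]
0.173 [0.5908 0.2376 0.1731] [-0.6876 -1.007   4.7123]
True 17.8167
```

It slid in and touched the floor at 0.173, as expected. Now I release it and fetch the second spare.

Run:
```python
from h import *
r.set_gripper(1.0,25);r.sleep(.2)
p=r.current_tool_pos();r.move_linear([p[0],p[1],.29],vel=.15)
r.move_to([.5,-.1,.30],list(quat(best([.5,-.1,.30],AB))))
pick(1)
r.move_to([.5,-.1,.30],list(quat(best([.5,-.1,.30],AM))))
r.move_to([*WELL[1],.28],list(quat(AM)));r.sleep(.3)
held("w_hold1");print(r.current_opening(),r.current_t())
X=xax(AM)[:2];Y=np.array([np.cos(AM),np.sin(AM)])
print(insert(WELL[1]+.0005*X-.0005*Y),r.current_t())
```

```text
open 0.43150343711467787 ff 25.28497204184532 F [ 0.1682 -0.4205  3.8721]
lid [320.3459  47.2171] (np.int32(3096), np.int32(60), np.int32(67)) tool [ 0.0948  0.0002 -0.007 ]
lid [507.3529  43.2256] (np.int32(1241), np.int32(38), np.int32(42)) tool [ 0.0959  0.0573 -0.007 ]
lid [321.2291 151.8358] (np.int32(2436), np.int32(55), np.int32(56)) tool [ 0.0637  0.0005 -0.007 ]
lid [322.4389 326.457 ] (np.int32(5947), np.int32(92), np.int32(82)) tool [-0.001   0.0009 -0.007 ]
tcp [0.5742 0.1784 0.2802]
0.4351771511252531 27.6917
tcp [0.5736 0.1798 0.2005] f0 [ 0.4611 -0.1428 -1.4648]
0.198 [0.5735 0.1798 0.1974] [-0.4907  0.4437  1.5313]
0.1955 [0.5735 0.1798 0.1949] [-1.115   0.5312  1.1331]
0.193 [0.5736 0.1798 0.1924] [-0.4354 -0.048   1.363 ]
0.1905 [0.5736 0.1798 0.1899] [-0.7021 -0.1108  1.1345]
0.188 [0.5736 0.1798 0.1874] [-0.4928 -0.2726  1.0956]
0.1855 [0.5735 0.1798 0.1849] [-0.2466  0.2653  1.0153]
0.183 [0.5736 0.1798 0.1824] [-0.4089  0.445   0.7723]
0.1805 [0.5735 0.1798 0.1799] [-1.5074 -0.3094  0.3953]
0.178 [0.5735 0.1798 0.1774] [-0.4707 -0.6384  1.7447]
0.1755 [0.5735 0.1798 0.1749] [-0.8677  0.36    0.5659]
0.173 [0.574  0.1799 0.1731] [-0.584   0.5945  6.6475]
True 33.0917
```

View pics/w_hold1.png

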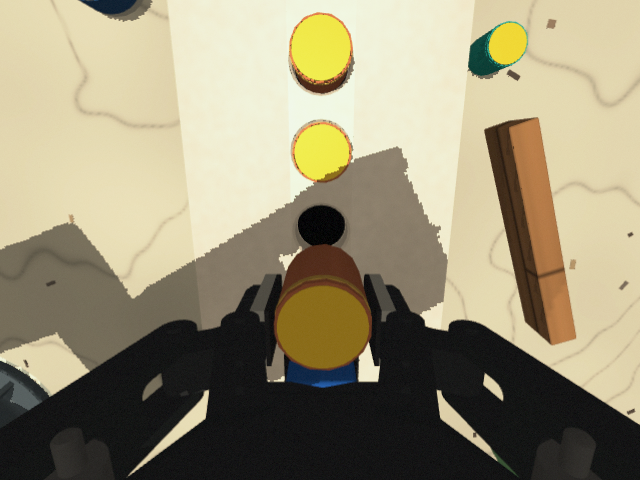

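Well 1's lid sits at (321,152), flush with its neighbour. Next: release, check all four lids from above, and look at the paddle.

Run:
```python
from h import *
RNG["red"]=((0,150,60),(8,255,255))
r.set_gripper(1.0,25);r.sleep(.2)
p=r.current_tool_pos();r.move_linear([p[0],p[1],.30],vel=.15)
X=xax(AM)[:2];ims=[]
for c in(np.array([.5741,.1792]),np.array([.537,.05])):
    r.move_to([*(c-.067*X),.30],list(quat(AM)));r.sleep(.2)
    ims.append(shot("w_pad" if ims else "w_ver"))
    im,tp=ims[-1]
    print([(b[0].round(1),b[1:],onplane(im,b[0],.18,tp)[:2]) for b in blobs(im,"yellow",300)])
    for col,z in(("blue",.18),("red",.168)):
        print(col,[(b[0].round(1),b[1:],onplane(im,b[0],z,tp)[:2]) for b in blobs(im,col,100)])
print(r.current_t(),F())
```

```text
[(array([322.4,  46. ]), (np.int32(2626), np.int32(55), np.int32(61)), array([0.5915, 0.2369])), (array([322.2, 143.1]), (np.int32(2128), np.int32(51), np.int32(53)), array([0.5746, 0.1789])), (array([321.4, 227. ]), (np.int32(1680), np.int32(47), np.int32(46)), array([0.5576, 0.1215]))]
blue [(array([321.1, 309.8]), (np.int32(4207), np.int32(71), np.int32(62)), array([0.5386, 0.0565]))]
red [(array([321.3, 348.5]), (np.int32(599), np.int32(51), np.int32(12)), array([0.5267, 0.015 ]))]
[(array([320.9,  23.9]), (np.int32(2464), np.int32(56), np.int32(53)), array([0.5571, 0.1204]))]
blue [(array([320.9, 143.6]), (np.int32(5155), np.int32(82), np.int32(65)), array([0.5368, 0.0499]))]
red [(array([320.9, 193.8]), (np.int32(807), np.int32(58), np.int32(15)), array([0.5266, 0.0146]))]
36.3 [0.2001 0.2345 0.3606]
```

View pics/w_pad.png

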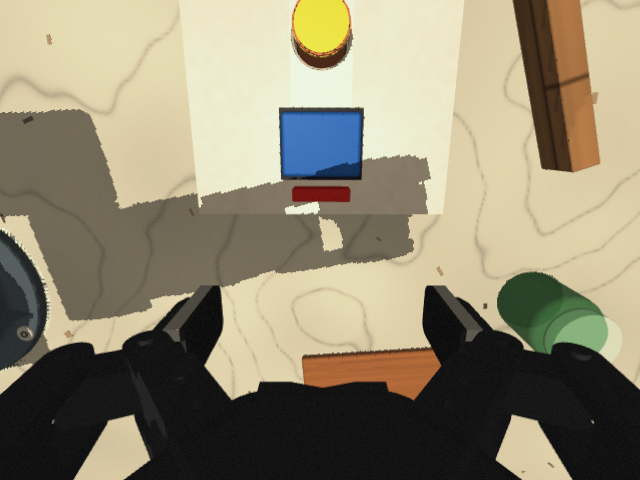

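All four lids lie on the row 60 mm apart at seated height. The paddle is at (321,144), giving world (0.537,0.050), with the red block at (321,194). Now shut the fingers and press until contact plus 12 mm.

Run:
```python
from h import *
P=np.array([.5368,.0499]);q=list(quat(AM))
r.set_gripper(0.0,25)
r.move_to([*P,.26],q);r.move_linear([*P,.212],vel=.1);r.sleep(.3)
t=np.array(r.current_tool_pos());off=.212-t[2]
def Fz():
    v=[]
    for _ in range(6): v.append(r.current_contact_force()[2]);r.sleep(.02)
    return np.mean(v)
f0=Fz();print("start",t,f0)
for z in np.arange(.207,.1895,-.0015):
    r.move_linear([*P,z+off],vel=.03);f=Fz()-f0
    print(round(z,4),r.current_tool_pos()[2].round(4),f.round(2))
    if f>8.5: print("STOP");break
print(r.current_t())
```

```text
start [0.537  0.0499 0.2124] -0.06899919345931825
0.207 0.2066 -0.01
0.2055 0.2051 0.05
0.204 0.2036 -0.02
0.2025 0.2021 0.76
0.201 0.2007 3.11
0.1995 0.1991 3.28
0.198 0.1976 4.1
0.1965 0.1961 4.62
0.195 0.1946 5.04
0.1935 0.1932 5.26
0.192 0.1917 5.96
0.1905 0.1903 6.12
42.7917
```

Contact came at about 0.202 and the tool is now at 0.190, so the paddle is about 12 mm down. The force is 6.1 N against 6.6 N expected. A quick check from the side before handing in.

Run:
```python
from h import *
r.sleep(.6)
im=optics.get_image("side");c=im["pixels"][140:300,200:420,::-1]
cv2.imwrite("pics/side_end.png",cv2.resize(c,None,fx=3.6,fy=3.6,interpolation=cv2.INTER_CUBIC))
print(r.current_tool_pos(),F(),r.current_t())
```

```text
[0.5369 0.0499 0.1903] [ 0.3557 -0.4902  4.8877] 43.4417
```

View pics/side_end.png

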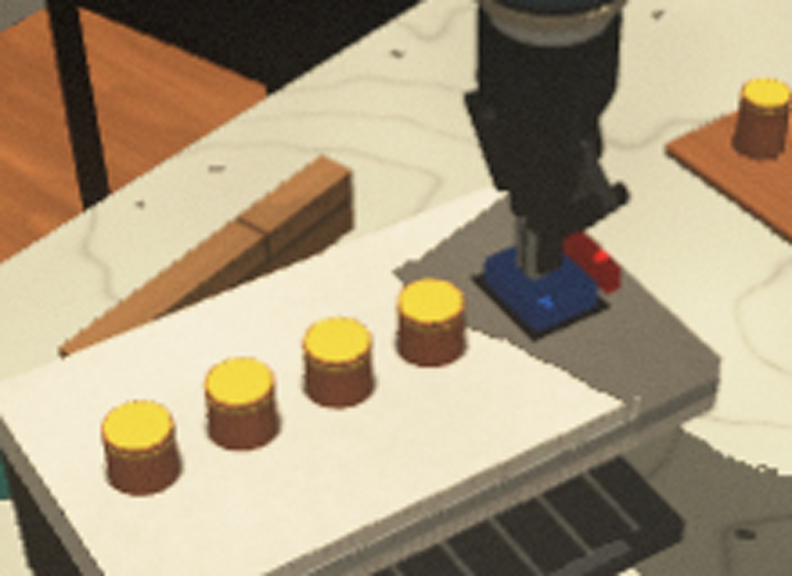

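The crop shows four capsules at equal height, with lids at (140,426), (240,382), (338,341) and (431,300). The paddle at (545,285) is held about level with the red block at (592,262), and the third spare is still on the board.

```bash
python3 -c "
from cell import r
print(r.hand_in())"
```

```text
the job is handed in; nothing more can be done
None
```

I filled both empty wells with spares from the board, left the third spare in place, and handed the job in with the fingers holding the paddle about 12 mm down; the hand-in gave no verdict.

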